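# Unlock the repair shop's lockbox by its combination dial

## Robot

A 6-joint arm with a two-finger parallel gripper is mounted at the origin on the work surface. World frame = base frame: x ahead of the robot, y to its left, z up, the work surface at z = 0. Lengths are in m, angles in rad, forces in N, time in s.
With the tool pointing down it reaches from about 0.35 to 0.775 m from the base axis. Payload 5.5 kg.
Tool frame: the origin (TCP) lies on the centre line of the jaws, within the pads' length; the fingertips stand 8 mm ahead of it and the grasp point (between the pads) lies 11 mm behind it; z points along the fingers, y is the direction in which the jaws open and shut (so a half turn about z gives the same grasp; the last joint's range is limited). The gripper opens to 85 mm and grips with 20 to 120 N. Pads are 22 mm wide; open, the fingers measure 114 mm over their backs; the gripper's body (76 mm by 85 mm) begins 54 mm behind the grasp point. The pads swing forward as they close: fully open they stand 13 mm farther back than shut.
Start: joints at [1.103, 0.313, 0.046, 1.304, 0, 1.431], TCP at [0.185, 0.544, 0.239] pointing down, gripper open.
Joint ranges: [-2.76, 2.76], [-0.86, 1.69], [-1.03, 1.26], [-2.2, 2.34], [-1.47, 1.5], [-3.14, 3.14]. Speed limits (rad/s): [2.57, 2.57, 3.14, 3.14, 3.14, 3.14].

## Interface

Orientations are given as a unit quaternion [w, x, y, z].
In Python, from workcell import env gives the robot as it stands. The module is installed in compiled form; this text tells all that it offers.
- The arm moves only by the tool play_rows, never from a script. Its argument "steps" is a list of rows, each an object with "claw": the closure in counts, from 0 (fully open) to 255 (shut); "dp": the shift along the tool's x, y, z in m, a list of three; "angular": the turn, a rotation vector about the tool's x, y, z in degrees, a list of three. In form: [{"claw": claw, "dp": [dx, dy, dz], "angular": [wx, wy, wz]}, ...]. A call has exactly 8 rows; each row shifts and turns the commanded pose from where the row before left it, along the tool's axes as they then stand; what a row does not reach is not made up. A row lasts 1/12 s, in which the tool goes at most 41.7 mm and 7.16 degrees, less where a joint would pass 70% of its speed; a pose out of reach is approached as far as the arm can. A call is refused whole if a number of a shift passes 0.0417 or a number of a turn 7.16, either way. A call with a gripper value outside its range is refused whole. The fingers move at their own pace and stop on an object; "force" is the grip in N (left out, the last holds). Time passes only in rows, so rows that do not move let the fingers close, or fill a call up. It gives the time, the measured TCP pose, the force and the opening at its end, in the units of the state.
- env.get_state(): the state, without advancing time (a new reading comes with each control period).
- env.read_camera(name): name is "scene" or "top" or "wrist"; returns (picture, depth): 420x560x3 uint8, red, green, blue; 420x560 float32, m along the optical axis (not along the pixel's ray), 0 where there is no reading.
- env.calibration(name): a dict with "fx", "fy", "cx", "cy" (pixels), "k1" (the pictures are not rectified: a ray, as slopes to the right and down, at radius r is drawn at 1 + k1 r^2 times it, then the intrinsics apply), "world_from_camera" (4x4, takes a point from camera to world coordinates); the wrist camera has in their place "hand_eye" (4x4, takes a point from camera to tool coordinates, whose origin is the TCP and whose axes are the flange's). Camera axes: x right, y down, z forward; pixel columns grow to the right and rows downward; lengths in m; the calibration is good to about 2 mm. A picture is of the moment at which its call begins: read the wrist's pose just before it. calibration takes no time and is no camera call.
- env.hand_in(): hands the job in, once; it reports no verdict.
The state is a dict: "clock": time; "joint_pos": joint angles; "qvel": joint speeds; "tau": joint torques, N m; "tcp_pos": TCP position; "orientation": TCP orientation; "wrist_force": force on the tool from outside, world axes, zero at the start; "ft_torque": the same for the moment, N m; "finger_gap": finger opening in m.
Only numpy, scipy, OpenCV 4.12 (cv2) and the standard library are available. Lean on these libraries where they do the work, as an engineer would, in place of code of your own. Each camera call takes 0.05 s, during which the arm holds its last target. There are 200 camera calls.

## Task

Unlock the steel lockbox by its combination dial, read like a clock face: turn the dial right (clockwise) to the 2 o'clock mark and pause there, then left to 11 o'clock and pause, then right again, past 2, until you feel it come up against its spring stop somewhere between 2:30 and 4 o'clock, without forcing it. Then let go of the dial, slide the bolt post gently all the way towards the dial, and let go, leaving everything else on the lid and bench where it is.

Things in the scene. Friction and masses are not known exactly. Their poses are not given: they have to be found in the camera images.
- lockbox: grey steel lockbox fixed to the bench, 220 (x) x 300 (y) x 90 mm high; origin under its centre, x away from the robot at yaw 0, y left. On the lid at x 0, y -60 mm a round dial plate (radius 48, 3 mm high) with twelve black hour ticks: twelve (double tick) towards the box's +x, three towards -y. On the left the bolt post between two guide rails (3 mm high, 30 mm wide over both, y 27 to 122 mm)
- dial: the turning dial: steel skirt (radius 31 mm, 4 mm high) carrying a ribbed black round knob, radius 20 mm, its top 44 mm above the lid; white pointer line on skirt and knob top. Origin on the axis at the skirt's underside (93 mm above the bench), z up, x along the pointer. Turns about z with a steady drag of 0.08 Nm and stays where it is left; leftwards it ends at 9 o'clock, rightwards see mark_3
- pointer (a point): tip of the dial's pointer, 34 mm from the axis, on the skirt's top
- dial_grip (a point): on the dial's axis, 29 mm above the lid, at mid height of the knob: where to grip it
- mark_12 (a point): fixed point at twelve o'clock, 34 mm from the axis, where the pointer's tip is when the dial stands at 12
- mark_2 (a point): the same for 2 o'clock
- mark_11 (a point): the same for 11 o'clock
- mark_3 (a point): the same for 3 o'clock. The spring stop meets the dial at an angle that differs every time, from 2:30 to 4:00, and cannot be seen; past first touch the torque rises about 3.4 Nm per rad above the drag. The bolt's gate is open with the dial from 3 degrees short of first touch to 4 degrees past (let go, it springs back to within 1.5). Over 0.4 Nm above the drag (7 degrees past) forces the lock, a failure
- bolt (a joint): travel of the bolt, m: 0 = locked (as found), 0.028 = fully unlocked, at its firm end stop. It slides along the box's -y, towards the dial, with a drag of 1.5 N and stays where it is left. While the gate is closed it is blocked after about 4.5 mm; pressing it there with over 10 N forces the lock, a failure
- bolt_post (a point): on the axis of the bolt's upright steel post (13 mm along the box's x, 16 mm along y, from the guide up to 38 mm above the lid), 29 mm above the lid; as found, 95 mm left of the box's centre line
- polish_tin: flat aluminium tin, 50 mm across, 20 mm high, on the lid; bystander, origin under its centre
- cork_block: cork block 35 x 50 x 18 mm on the lid; bystander, origin under its centre
- oil_bottle: small bottle, 40 mm across, 95 mm high; bystander on the bench, origin under its centre
- wood_block: wooden block 90 x 60 x 30 mm; bystander on the bench
- screwdriver: screwdriver lying on the bench; bystander
- mallet: hammer lying on the bench; bystander
- mouthpiece: brass trumpet mouthpiece standing cup down on the bench, 27 mm across, 85 mm high; bystander
- mark_4 (a point): the same for 4 o'clock

How it is judged:
On the way, in this order (a step that is already met when the one before it is completed fails the run):
1. the dial is turned right to 2 o'clock and pauses there (pointer tip within 5 mm of the mark) (distance between pointer and mark_2 below 0.005 m and angular speed of dial below 0.15 rad/s), for 0.2 s.
2. then left to 11 o'clock and pauses there (pointer tip within 5 mm of the mark) (distance between pointer and mark_11 below 0.005 m and angular speed of dial below 0.15 rad/s), for 0.2 s.
3. then right to the stop between 2:30 and 4 o'clock ((distance between pointer and mark_3 below 0.0125 m or distance between pointer and mark_4 below 0.0125 m) and angular speed of dial below 0.15 rad/s and value of joint bolt below 0.01 m), for 0.2 s.
At the end, for the whole second after the job is handed in: the bolt is slid home to within 3 mm of its full 28 mm travel, the dial rests where the stop is, around 3 to 4 o'clock (pointer tip within 12.5 mm of one of these marks) (value of joint bolt above 0.025 m and (distance between pointer and mark_3 below 0.0125 m or distance between pointer and mark_4 below 0.0125 m) and angular speed of dial below 0.1 rad/s); the robot touches nothing.
It fails at once if the lock's works are forced: dial driven against its stop, or bolt pressed against the closed gate, with more than 10 N (contact force between dial and lockbox above 10 N).
It fails at once if a bystander is moved more than 20 mm (distance of any of polish_tin, cork_block, oil_bottle, wood_block, screwdriver, mallet, mouthpiece from where it was at the start of the episode above 0.02 m).
It also fails if it takes over 72 s, if anything falls off the work surface, if the arm or the gripper's body presses on something with over 40 N, if the wrist force passes 120 N, or if a joint passes its speed limit or range.

## Working session

There is one attempt and no reset: what is moved stays moved. The work goes in short steps, Python scripts to look and compute and a tool call to move; the robot and the scene stay as the last step left them, time stands still between calls to the robot, and variables do not carry over. Pictures are saved under pics/ and viewed, about 8 in all and at most 12, crops included, and the job is handed in when it is done.

Besides the shell and the picture viewer there is one more tool, called after ">>>" in YAML: its name, and indented under it one key for each argument. play_rows: Moves the arm, as the interface text tells. Its arguments: {"type":"object","properties":{"steps":{"type":"array","items":{"type":"object","properties":{"claw":{"type":"number"},"dp":{"type":"array","items":{"type":"number"}},"angular":{"type":"array","items":{"type":"number"}}}}},"force":{"type":"number"}},"required":["steps"]}

```bash
mkdir -p pics; python3 - <<'E'
from workcell import env
import cv2,numpy as np
s=env.get_state(); print({k:np.round(v,4).tolist() for k,v in s.items()})
for n in("scene","top"):
    p,d=env.read_camera(n); cv2.imwrite(f"pics/{n}0.png",p[...,::-1]); np.save(n+"0.npy",d)
    c=env.calibration(n); print(n,c)
print(env.calibration("wrist"))
a=cv2.imread("pics/top0.png"); cv2.imwrite("pics/top0b.png",cv2.resize(a,(800,600)))
E
```

```text
{'clock': 0.0, 'joint_pos': [1.1034, 0.314, 0.045, 1.3036, 0.0, 1.4312], 'qvel': [-0.0001, 0.0002, 0.0, -0.002, -0.0004, 0.0002], 'tau': [0.0003, -48.0626, 29.8533, 0.0194, -0.0002, -0.0], 'tcp_pos': [0.1849, 0.5439, 0.2384], 'orientation': [-0.0003, 0.1632, 0.9866, -0.0009], 'wrist_force': [-0.2727, 0.1794, 0.5572], 'ft_torque': [-0.0407, 0.0258, -0.017], 'finger_gap': 0.0854}
scene {'fx': 391.8903032207311, 'fy': 391.8903032207311, 'cx': 278.98703134837325, 'cy': 209.55016693924549, 'k1': 0.019628880667929748, 'world_from_camera': array([[ 0.79563047,  0.38398979, -0.46853389,  0.98335813],
       [ 0.60564994, -0.48805385,  0.62848357, -0.65963079],
       [ 0.01266151, -0.78380819, -0.6208739 ,  0.74318665],
       [ 0.        ,  0.        ,  0.        ,  1.        ]])}
top {'fx': 390.79934112080883, 'fy': 390.79934112080883, 'cx': 279.2503403878335, 'cy': 211.22664914144218, 'k1': -0.0626474704504032, 'world_from_camera': array([[ 0.02142204, -0.99566709,  0.09048834,  0.40794799],
       [-0.99966429, -0.02265123, -0.01257871, -0.00818066],
       [ 0.01457388, -0.0901885 , -0.99581807,  1.19187129],
       [ 0.        ,  0.        ,  0.        ,  1.        ]])}
{'fx': 327.9998947370393, 'fy': 327.9998947370393, 'cx': 273.76685828593236, 'cy': 210.8420514782386, 'k1': -0.03980566262849289, 'hand_eye': array([[ 5.60153937e-04, -9.63173427e-01, -2.68880338e-01,
         6.84065181e-02],
       [ 9.99999528e-01,  7.53053890e-04, -6.14280037e-04,
         6.05039696e-05],
       [ 7.94139592e-04, -2.68879866e-01,  9.63173394e-01,
        -1.36403846e-01],
       [ 0.00000000e+00,  0.00000000e+00,  0.00000000e+00,
         1.00000000e+00]])}
```

View pics/top0.png

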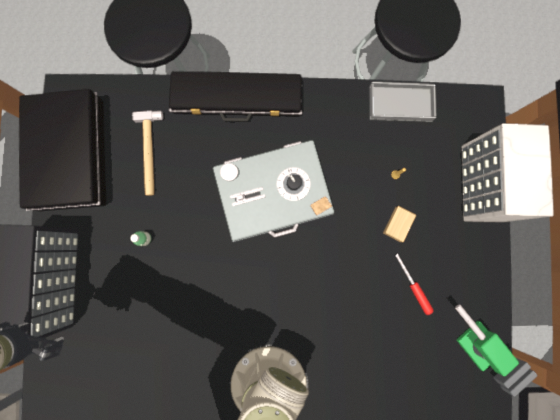

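View pics/scene0.png

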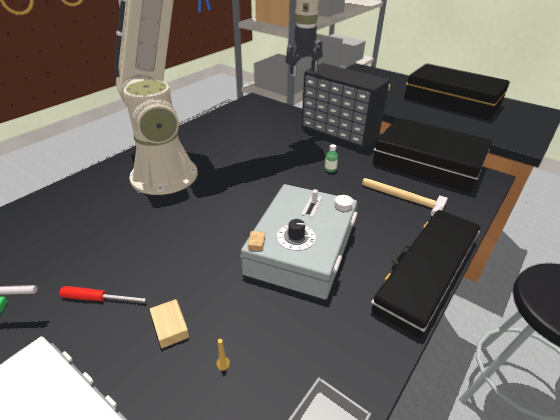

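```bash
python3 - <<'E'
import cv2
a=cv2.imread("pics/top0.png")[130:250,200:345]; cv2.imwrite("pics/c1.png",cv2.resize(a,None,fx=5,fy=5,interpolation=cv2.INTER_CUBIC))
a=cv2.imread("pics/scene0.png")[180:300,235:365]; cv2.imwrite("pics/c2.png",cv2.resize(a,None,fx=5,fy=5,interpolation=cv2.INTER_CUBIC))
E
```

```text
(no output)
```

View pics/c1.png

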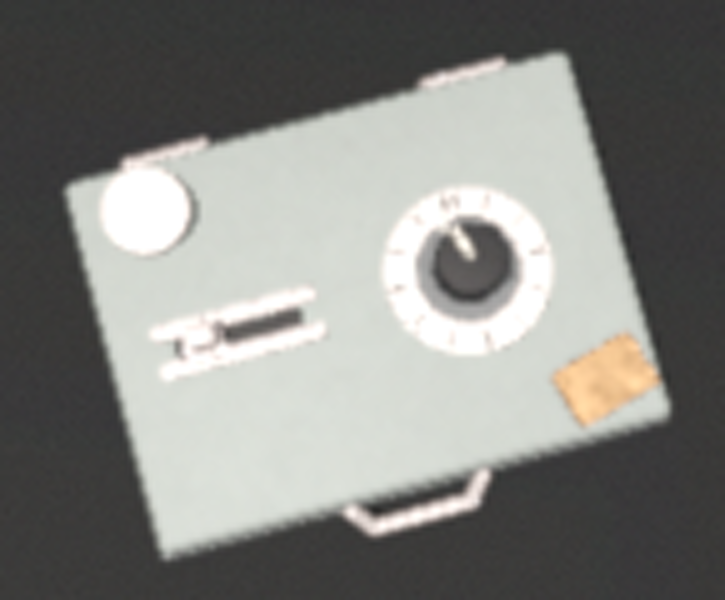

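```bash
cat > h.py <<'E'
import numpy as np,cv2
from workcell import env
from scipy.spatial.transform import Rotation as R
def rays(c,uv):
    K=np.array([[c['fx'],0,c['cx']],[0,c['fy'],c['cy']],[0,0,1]])
    n=cv2.undistortPoints(np.array(uv,float).reshape(-1,1,2),K,np.array([c['k1'],0,0,0.])).reshape(-1,2)
    return np.c_[n,np.ones(len(n))]
def onz(c,T,uv,z):
    d=rays(c,uv)@T[:3,:3].T; o=T[:3,3]; z=np.broadcast_to(z,len(d))
    return o+d*((z-o[2])/d[:,2])[:,None]
def proj(c,T,P):
    q=(np.atleast_2d(P)-T[:3,3])@T[:3,:3]; n=q[:,:2]/q[:,2:]; n=n*(1+c['k1']*(n**2).sum(1))[:,None]
    return n*[c['fx'],c['fy']]+[c['cx'],c['cy']]
def tool(s):
    T=np.eye(4); T[:3,:3]=R.from_quat(np.roll(s['orientation'],-1)).as_matrix(); T[:3,3]=s['tcp_pos']; return T
E
python3 - <<'E'
from h import *
c=env.calibration("top");T=c['world_from_camera']
f=lambda l,z:onz(c,T,np.array(l)/5+[200,130]-.4,z)
C=f([(68,187),(567,55),(668,413),(163,557)],.09);print(C.round(4))
for a,b in((0,1),(1,2),(2,3),(3,0)):
    d=C[b]-C[a];print(np.hypot(*d[:2]),np.degrees(np.arctan2(d[1],d[0])))
print(f([(467,270),(450,199)],.093),f([(475,258),(468,255),(455,228)],.134),f([(447,226),(467,270)],.097))
print('bolt',f([(203,331)],.128),'slot',f([(152,333),(168,374),(313,294),(323,330)],.093),'tin',f([(145,210)],.11),'cork',f([(607,380)],.108))
s=env.get_state();print(tool(s))
E
```

```text
[[ 0.6308  0.1696  0.09  ]
 [ 0.7152 -0.1152  0.09  ]
 [ 0.5088 -0.1753  0.09  ]
 [ 0.4211  0.1083  0.09  ]]
0.29702030012409336 -73.4986978607726
0.2149611763907047 -163.7568889513908
0.29692048649311065 107.18400513289806
0.21849848566336166 16.27899198923045
[[ 0.58757641 -0.05947493  0.093     ]
 [ 0.6283329  -0.04903242  0.093     ]] [[ 0.58762956 -0.06182845  0.134     ]
 [ 0.58920006 -0.05796045  0.134     ]
 [ 0.60402213 -0.05055526  0.134     ]] [[ 0.61192027 -0.04747045  0.097     ]
 [ 0.58692254 -0.05928822  0.097     ]]
bolt [[0.54464064 0.08633128 0.128     ]] slot [[0.5473393  0.11827984 0.093     ]
 [0.52420576 0.1084622  0.093     ]
 [0.57172788 0.02771069 0.093     ]
 [0.55127009 0.02152046 0.093     ]] tin [[0.61461381 0.12260753 0.11      ]] cork [[ 0.52488022 -0.1382131   0.108     ]]
[[-9.46756675e-01  3.21949140e-01 -7.40679633e-04  1.84935228e-01]
 [ 3.21949913e-01  9.46755551e-01 -1.47662584e-03  5.43978132e-01]
 [ 2.25844134e-04 -1.63646712e-03 -9.99998635e-01  2.38495080e-01]
 [ 0.00000000e+00  0.00000000e+00  0.00000000e+00  1.00000000e+00]]
```

View pics/c2.png

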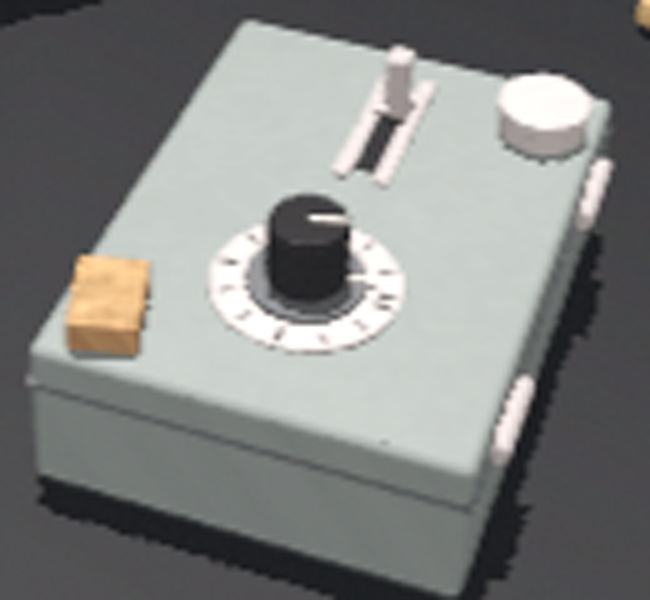

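>>> play_rows:
  steps:
    - {"claw": 0,"dp": [-0.024,-0.0184,0],"angular": [0,0,0]}
    - {"claw": 0,"dp": [-0.024,-0.0184,0],"angular": [0,0,0]}
    - {"claw": 0,"dp": [-0.024,-0.0184,0],"angular": [0,0,0]}
    - {"claw": 0,"dp": [-0.024,-0.0184,0],"angular": [0,0,0]}
    - {"claw": 0,"dp": [-0.024,-0.0184,0],"angular": [0,0,0]}
    - {"claw": 0,"dp": [-0.024,-0.0184,0],"angular": [0,0,0]}
    - {"claw": 0,"dp": [-0.024,-0.0184,0],"angular": [0,0,0]}
    - {"claw": 0,"dp": [-0.024,-0.0184,0],"angular": [0,0,0]}

```text
clock: 0.77
tcp_pos: [0.3198, 0.3418, 0.239]
orientation: [-0.0, 0.163, 0.987, -0.0]
wrist_force: [0.4, -0.2, -0.2]
finger_gap: 0.0858
```

>>> play_rows:
  steps:
    - {"claw": 0,"dp": [-0.024,-0.0184,0],"angular": [0,0,0]}
    - {"claw": 0,"dp": [-0.024,-0.0184,0],"angular": [0,0,0]}
    - {"claw": 0,"dp": [-0.024,-0.0184,0],"angular": [0,0,0]}
    - {"claw": 0,"dp": [-0.024,-0.0184,0],"angular": [0,0,0]}
    - {"claw": 0,"dp": [-0.024,-0.0184,0],"angular": [0,0,0]}
    - {"claw": 0,"dp": [-0.024,-0.0184,0],"angular": [0,0,0]}
    - {"claw": 0,"dp": [-0.024,-0.0184,0],"angular": [0,0,0]}
    - {"claw": 0,"dp": [-0.024,-0.0184,0],"angular": [0,0,0]}

```text
clock: 1.43
tcp_pos: [0.4542, 0.1406, 0.239]
orientation: [-0.0, 0.163, 0.987, -0.0]
wrist_force: [-0.0, -0.1, 0.2]
finger_gap: 0.0855
```

>>> play_rows:
  steps:
    - {"claw": 0,"dp": [-0.024,-0.0184,0],"angular": [0,0,0]}
    - {"claw": 0,"dp": [-0.024,-0.0184,0],"angular": [0,0,0]}
    - {"claw": 0,"dp": [-0.024,-0.0184,0],"angular": [0,0,0]}
    - {"claw": 0,"dp": [-0.024,-0.0184,0],"angular": [0,0,0]}
    - {"claw": 0,"dp": [-0.024,-0.0184,0],"angular": [0,0,0]}
    - {"claw": 0,"dp": [-0.024,-0.0184,0],"angular": [0,0,0]}
    - {"claw": 0,"dp": [-0.024,-0.0184,0],"angular": [0,0,0]}
    - {"claw": 0,"dp": [-0.024,-0.0184,0],"angular": [0,0,0]}

```text
clock: 2.1
tcp_pos: [0.5886, -0.0605, 0.2388]
orientation: [-0.0, 0.163, 0.987, 0.0]
wrist_force: [0.3, -0.1, -0.5]
finger_gap: 0.0855
```

```bash
python3 - <<'E'
from h import *
s=env.get_state();np.save("w1T.npy",tool(s))
p,d=env.read_camera("wrist");cv2.imwrite("pics/w1.png",p[...,::-1])
cv2.imwrite("pics/w1b.png",cv2.resize(p[...,::-1],(800,600),interpolation=cv2.INTER_CUBIC))
print(s['joint_pos'],s['ft_torque'])
E
```

```text
[-2.38046718e-01  3.47172337e-01  9.26265398e-02  1.31721691e+00
  1.33632315e-04  8.99518656e-02] [ 0.07188567 -0.03623283  0.01587785]
```

View pics/w1b.png

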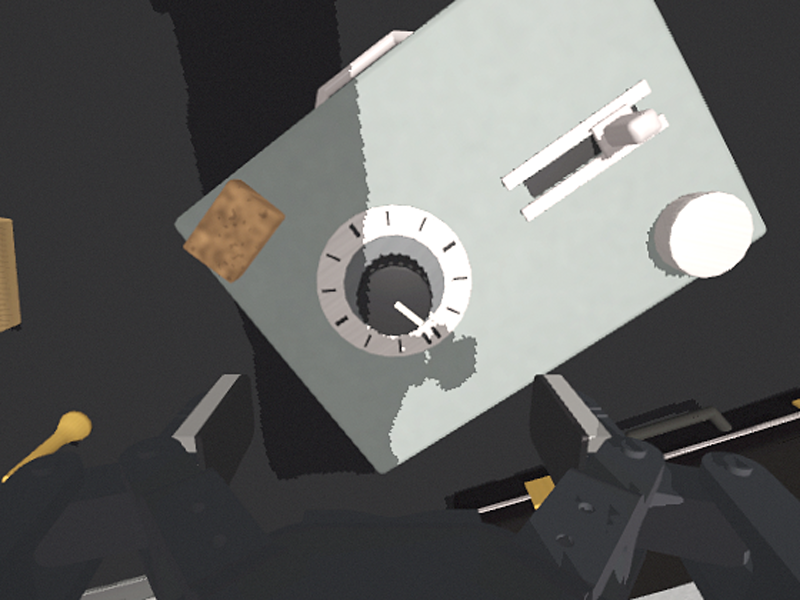

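```bash
python3 - <<'E'
from h import *
from scipy.optimize import least_squares
c=env.calibration("wrist");T=np.load("w1T.npy")@c['hand_eye']
f=lambda l,z:onz(c,T,(np.array(l,float)+.5)*.7-.5,z)
P=f([(432,335),(453,313),(461,278),(449,246),(423,224),(388,217),(355,230),(335,258),(329,291),(342,321),(371,341),(401,347)],.093)[:,:2]
# starting at 12; order -> ccw or cw check
a=np.unwrap(np.arctan2(*(P-P.mean(0)).T[::-1]));sg=np.sign(a[-1]-a[0]);print('dir',sg)
k=np.arange(12)*sg*np.pi/6
r=lambda v:(P-v[:2]-v[2]*np.c_[np.cos(v[3]+k),np.sin(v[3]+k)]).ravel()
q=least_squares(r,[*P.mean(0),.042,.28]);print(q.x[:3],np.degrees(q.x[3]),np.abs(q.fun).max())
K=f([(397,305),(425,328),(395,302)],.134);d=K[1]-K[0];print(K,'ptr',np.degrees(np.arctan2(d[1],d[0])))
b=f([(645,122),(640,125)],.128);print('post',b)
E
```

```text
dir 1.0
[ 0.58878681 -0.05828017  0.04091734] 16.909444108376878 0.0015796648091645077
[[ 0.59036174 -0.05793129  0.134     ]
 [ 0.60756606 -0.04766983  0.134     ]
 [ 0.58843694 -0.05841232  0.134     ]] ptr 30.813818511045884
post [[0.54139429 0.09024744 0.128     ]
 [0.54202184 0.08751061 0.128     ]]
```

>>> play_rows:
  steps:
    - {"claw": 0,"dp": [0.001,0.002,0.016],"angular": [0,0,0]}
    - {"claw": 0,"dp": [0,0,0.016],"angular": [0,0,0]}
    - {"claw": 0,"dp": [0,0,0.016],"angular": [0,0,0]}
    - {"claw": 0,"dp": [0,0,0.016],"angular": [0,0,0]}
    - {"claw": 0,"dp": [0,0,0.016],"angular": [0,0,0]}
    - {"claw": 0,"dp": [0,0,0.016],"angular": [0,0,0]}
    - {"claw": 0,"dp": [0,0,0.016],"angular": [0,0,0]}
    - {"claw": 0,"dp": [0,0,0.015],"angular": [0,0,0]}

```text
clock: 2.82
tcp_pos: [0.5873, -0.0566, 0.1109]
orientation: [-0.001, 0.163, 0.987, 0.0]
wrist_force: [0.2, 0.4, -0.6]
finger_gap: 0.0854
```

>>> play_rows:
  steps:
    - {"claw": 80,"dp": [0,0,0],"angular": [0,0,0]}
    - {"claw": 110,"dp": [0,0,0],"angular": [0,0,0]}
    - {"claw": 255,"dp": [0,0,0],"angular": [0,0,0]}
    - {"claw": 255,"dp": [0,0,0],"angular": [0,0,0]}
    - {"claw": 255,"dp": [0,0,0],"angular": [0,0,0]}
    - {"claw": 255,"dp": [0,0,0],"angular": [0,0,0]}
    - {"claw": 255,"dp": [0,0,0],"angular": [0,0,0]}
    - {"claw": 255,"dp": [0,0,0],"angular": [0,0,0]}
  force: 30

```text
clock: 3.48
tcp_pos: [0.5882, -0.0586, 0.1139]
orientation: [0.001, 0.164, 0.986, -0.002]
wrist_force: [-2.7, -5.3, 2.0]
finger_gap: 0.0392
```

```bash
python3 - <<'E'
from h import *
s=env.get_state();print({k:np.round(v,4).tolist() for k,v in s.items()})
p,d=env.read_camera("wrist");cv2.imwrite("pics/w2.png",p[...,::-1])
E
```

```text
{'clock': 3.4833, 'joint_pos': [-0.2335, 0.4068, -0.133, 1.0292, -0.003, 0.0955], 'qvel': [-0.0008, 0.0022, 0.0001, -0.0007, 0.0015, 0.0007], 'tau': [2.9614, -49.8051, 27.761, -0.711, 1.5268, -0.0075], 'tcp_pos': [0.5882, -0.0586, 0.1139], 'orientation': [0.0008, 0.1638, 0.9865, -0.0016], 'wrist_force': [-2.7478, -5.2982, 1.9715], 'ft_torque': [-0.9402, 0.5896, 0.0266], 'finger_gap': 0.0392}
```

View pics/w2.png

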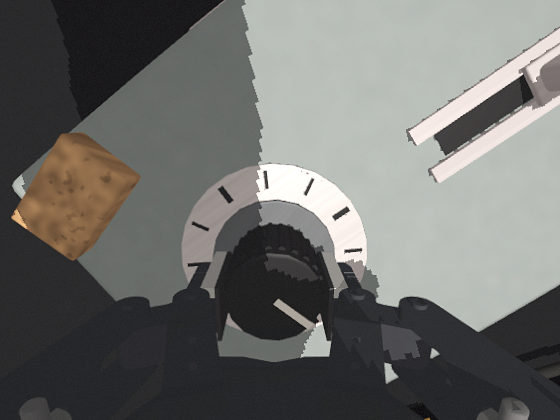

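>>> play_rows:
  steps:
    - {"claw": 255,"dp": [-0.0015,-0.0016,-0.003],"angular": [0,0,0]}
    - {"claw": 255,"dp": [0,0,0],"angular": [0,0,3]}
    - {"claw": 255,"dp": [0,0,0],"angular": [0,0,6]}
    - {"claw": 255,"dp": [0,0,0],"angular": [0,0,6]}
    - {"claw": 255,"dp": [0,0,0],"angular": [0,0,6]}
    - {"claw": 255,"dp": [0,0,0],"angular": [0,0,6]}
    - {"claw": 255,"dp": [0,0,0],"angular": [0,0,6]}
    - {"claw": 255,"dp": [0,0,0],"angular": [0,0,3]}

```text
clock: 4.2
tcp_pos: [0.5881, -0.0586, 0.1141]
orientation: [-0.001, 0.462, 0.887, -0.0]
wrist_force: [0.8, -0.6, -10.9]
finger_gap: 0.039
```

```bash
cat >> h.py <<'E'
def line():
    "dial clock angle (deg, left of 12 positive) from white line on knob top, + state"
    s=env.get_state();c=env.calibration("wrist");T=tool(s)@c['hand_eye']
    p,_=env.read_camera("wrist");ctr=np.array([.5883,-.0584,.134])
    u0=proj(c,T,ctr)[0]
    v,u=np.mgrid[:420,:560]
    P=onz(c,T,np.c_[u.ravel(),v.ravel()],.134)-ctr
    rr=np.hypot(P[:,0],P[:,1]); g=p.reshape(-1,3).min(1).astype(float)
    m=(rr<.0175)&(g>130); Q=P[m,:2]
    if len(Q)>10:
        d=np.linalg.svd(Q-Q.mean(0))[2][0] if len(Q)<5000 else [0,0]; d=np.array(d)*np.sign(d@Q.mean(0))
        a=np.degrees(np.arctan2(d[1],d[0]))-16.8; b=np.degrees(np.arctan2(*Q.mean(0)[::-1]))-16.8
        print('n',len(Q),'angle fit %.1f mean %.1f'%(a,b))
    t=T@np.linalg.inv(c['hand_eye']); print('toolx %.1f'%np.degrees(np.arctan2(t[1,0],t[0,0])),'t',s['clock'],s['tcp_pos'].round(4),'F',s['wrist_force'].round(1),'M',s['ft_torque'].round(3),'tau6 %.3f q6 %.3f'%(s['tau'][5],s['joint_pos'][5]))
    return p
E
python3 - <<'E'
from h import *
p=line();cv2.imwrite("pics/w3.png",p[...,::-1])
E
```

```text
n 259 angle fit -20.9 mean -28.2
toolx 125.0 t 4.2 [ 0.5881 -0.0586  0.1141] F [  0.8  -0.6 -10.9] M [-0.236 -0.192  0.033] tau6 -0.079 q6 0.725
```

>>> play_rows:
  steps:
    - {"claw": 255,"dp": [0,0,0.0025],"angular": [0,0,3]}
    - {"claw": 255,"dp": [0,0,0],"angular": [0,0,6]}
    - {"claw": 255,"dp": [0,0,0],"angular": [0,0,6]}
    - {"claw": 255,"dp": [0,0,0],"angular": [0,0,6]}
    - {"claw": 255,"dp": [0,0,0],"angular": [0,0,6]}
    - {"claw": 255,"dp": [0,0,0],"angular": [0,0,6]}
    - {"claw": 255,"dp": [0,0,0],"angular": [0,0,3]}
    - {"claw": 255,"dp": [0,0,0],"angular": [0,0,0]}

```text
clock: 4.92
tcp_pos: [0.5882, -0.0586, 0.1139]
orientation: [-0.0, 0.712, 0.702, -0.0]
wrist_force: [-5.4, -0.2, 3.9]
finger_gap: 0.039
```

```bash
python3 - <<'E'
from h import *
p=line();cv2.imwrite("pics/w4.png",p[...,::-1])
E
```

```text
n 219 angle fit -56.2 mean -65.5
toolx 89.2 t 4.9167 [ 0.5882 -0.0586  0.1139] F [-5.4 -0.2  3.9] M [ 0.181  1.228 -0.036] tau6 0.499 q6 1.349
```

View pics/w4.png

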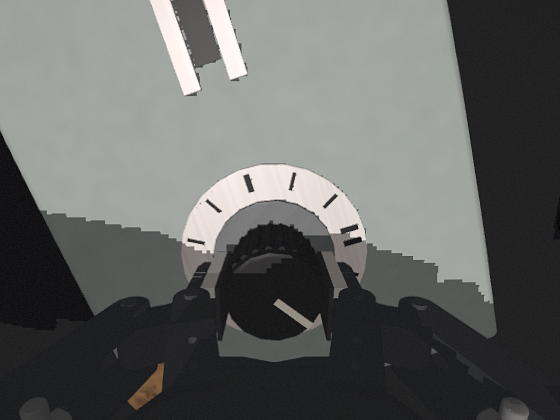

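```bash
python3 - <<'E'
from h import *
c=env.calibration("wrist")
# state poses
for n,q,t in(("w2",[.0008,.1638,.9865,-.0016],[.5882,-.0586,.1139]),("w3",[-.001,.462,.887,0],[.5881,-.0586,.1141]),("w4",[0,.712,.702,0],[.5882,-.0586,.1139])):
    T=tool(dict(orientation=np.array(q)/np.linalg.norm(q),tcp_pos=t))@c['hand_eye']
    g=cv2.imread(f"pics/{n}.png").min(2); m=np.zeros_like(g); m[292:335,268:322]=g[292:335,268:322]>95
    k,lab,st,ce=cv2.connectedComponentsWithStats(m); 
    i=lab[303,279] or 1+np.argmax(st[1:,4]); v,u=np.nonzero(lab==i)
    P=onz(c,T,np.c_[u,v],.134)[:,:2]; d=np.linalg.svd(P-P.mean(0),full_matrices=False)[2][0]
    a=np.degrees(np.arctan2(d[1],d[0]))
    print(n,len(P),u.min(),u.max(),v.min(),v.max(),P.mean(0),'dir',a-16.8, (a+180)-16.8)
    r=cv2.fitEllipse; pc=P-[.5883,-.0584]; n_=np.array([-d[1],d[0]]); print('line offset from axis',(pc@n_).mean())
E
```

```text
w2 541 274 321 299 334 [ 0.60133058 -0.05158717] dir 16.24063186182048 196.24063186182048
line offset from axis -0.0013936286632928146
w3 560 274 321 299 334 [ 0.60312891 -0.06067966] dir -19.8120065708833 160.1879934291167
line offset from axis -0.0014973217791231304
w4 422 274 321 299 331 [ 0.59777445 -0.06745948] dir -50.388917093622865 129.61108290637713
line offset from axis -0.002305247557367523
```

```bash
python3 - <<'E'
import cv2,numpy as np
cv2.imwrite("pics/m1.png",np.hstack([cv2.resize(cv2.imread(f"pics/{n}.png")[285:345,262:328],None,fx=4,fy=4,interpolation=cv2.INTER_CUBIC) for n in("w2","w3","w4")]))
E
```

```text
(no output)
```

View pics/m1.png

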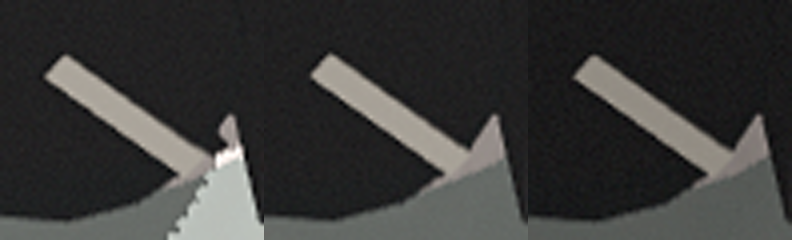

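```bash
python3 - <<'E'
from h import *
c=env.calibration("wrist");T=tool(dict(orientation=np.array([0,.712,.702,0])/np.hypot(.712,.702),tcp_pos=[.5882,-.0586,.1139]))@c['hand_eye']
P=onz(c,T,np.array([(56,65),(196,166.5)])/4+[262,285]-.375,.134);d=P[1]-P[0]
print(P,np.degrees(np.arctan2(d[1],d[0]))-16.8)
c=env.calibration("top");T=c['world_from_camera']
s=env.get_state();print(s['clock'])
E
```

```text
[[ 0.58859263 -0.06036166  0.134     ]
 [ 0.60283175 -0.07239007  0.134     ]] -56.989240853022366
4.9667
```

>>> play_rows:
  steps:
    - {"claw": 255,"dp": [0,0,-0.0008],"angular": [0,0,2]}
    - {"claw": 255,"dp": [0,0,0],"angular": [0,0,0]}
    - {"claw": 255,"dp": [0,0,0],"angular": [0,0,0]}
    - {"claw": 255,"dp": [0,0,0],"angular": [0,0,0]}
    - {"claw": 255,"dp": [0,0,0],"angular": [0,0,0]}
    - {"claw": 255,"dp": [0,0,0],"angular": [0,0,0]}
    - {"claw": 255,"dp": [0,0,0],"angular": [0,0,0]}
    - {"claw": 255,"dp": [0,0,0],"angular": [0,0,0]}

```text
clock: 5.63
tcp_pos: [0.5882, -0.0586, 0.114]
orientation: [-0.001, 0.723, 0.691, -0.0]
wrist_force: [-5.8, 0.8, 1.9]
finger_gap: 0.0388
```

```bash
python3 - <<'E'
from h import *
for i in range(3): line()
E
```

```text
n 214 angle fit -58.0 mean -67.2
toolx 87.4 t 5.6333 [ 0.5882 -0.0586  0.114 ] F [-5.8  0.8  1.9] M [ 0.151  1.235 -0.118] tau6 -0.070 q6 1.382
n 221 angle fit -58.2 mean -67.3
toolx 87.4 t 5.6833 [ 0.5882 -0.0586  0.114 ] F [-5.   0.4  2.3] M [ 0.193  1.227 -0.077] tau6 -0.070 q6 1.382
n 214 angle fit -58.0 mean -67.5
toolx 87.4 t 5.7333 [ 0.5882 -0.0586  0.114 ] F [-5.4  1.2  3. ] M [ 0.18   1.184 -0.032] tau6 -0.070 q6 1.382
```

>>> play_rows:
  steps:
    - {"claw": 255,"dp": [0,0,0],"angular": [0,0,-3]}
    - {"claw": 255,"dp": [0,0,0],"angular": [0,0,-6]}
    - {"claw": 255,"dp": [0,0,0],"angular": [0,0,-6]}
    - {"claw": 255,"dp": [0,0,0],"angular": [0,0,-6]}
    - {"claw": 255,"dp": [0,0,0],"angular": [0,0,-6]}
    - {"claw": 255,"dp": [0,0,0],"angular": [0,0,-6]}
    - {"claw": 255,"dp": [0,0,0],"angular": [0,0,-6]}
    - {"claw": 255,"dp": [0,0,0],"angular": [0,0,-6]}

```text
clock: 6.45
tcp_pos: [0.5882, -0.0586, 0.114]
orientation: [-0.001, 0.402, 0.916, -0.0]
wrist_force: [-5.4, 1.5, 2.2]
finger_gap: 0.0389
```

>>> play_rows:
  steps:
    - {"claw": 255,"dp": [0,0,0],"angular": [0,0,-6]}
    - {"claw": 255,"dp": [0,0,0],"angular": [0,0,-6]}
    - {"claw": 255,"dp": [0,0,0],"angular": [0,0,-6]}
    - {"claw": 255,"dp": [0,0,0],"angular": [0,0,-6]}
    - {"claw": 255,"dp": [0,0,0],"angular": [0,0,-6]}
    - {"claw": 255,"dp": [0,0,0],"angular": [0,0,-6]}
    - {"claw": 255,"dp": [0,0,0],"angular": [0,0,-5]}
    - {"claw": 255,"dp": [0,0,0],"angular": [0,0,-3]}

```text
clock: 7.12
tcp_pos: [0.5882, -0.0587, 0.114]
orientation: [-0.001, 0.03, 1.0, 0.0]
wrist_force: [-5.4, 2.1, 2.2]
finger_gap: 0.0388
```

>>> play_rows:
  steps:
    - {"claw": 255,"dp": [0,0,0],"angular": [0,0,0]}
    - {"claw": 255,"dp": [0,0,0],"angular": [0,0,0]}
    - {"claw": 255,"dp": [0,0,0],"angular": [0,0,0]}
    - {"claw": 255,"dp": [0,0,0],"angular": [0,0,0]}
    - {"claw": 255,"dp": [0,0,0],"angular": [0,0,0]}
    - {"claw": 255,"dp": [0,0,0],"angular": [0,0,0]}
    - {"claw": 255,"dp": [0,0,0],"angular": [0,0,0]}
    - {"claw": 255,"dp": [0,0,0],"angular": [0,0,0]}

```text
clock: 7.78
tcp_pos: [0.5882, -0.0587, 0.114]
orientation: [-0.001, 0.032, 1.0, 0.0]
wrist_force: [-5.0, 1.4, 2.7]
finger_gap: 0.039
```

```bash
python3 - <<'E'
from h import *
p=line();cv2.imwrite("pics/w5.png",p[...,::-1])
t,_=env.read_camera("top")
a=cv2.resize(p[285:345,262:328],None,fx=4,fy=4,interpolation=cv2.INTER_CUBIC);b=cv2.resize(p[150:300,170:380],None,fx=1.6,fy=1.6)
cv2.imwrite("pics/m2.png",np.hstack([a,b[:240]])[...,::-1])
E
```

```text
n 282 angle fit 30.9 mean 26.1
toolx 176.4 t 7.7833 [ 0.5882 -0.0587  0.114 ] F [-5.   1.4  2.7] M [0.026 1.109 0.027] tau6 0.080 q6 -0.172
```

View pics/m2.png

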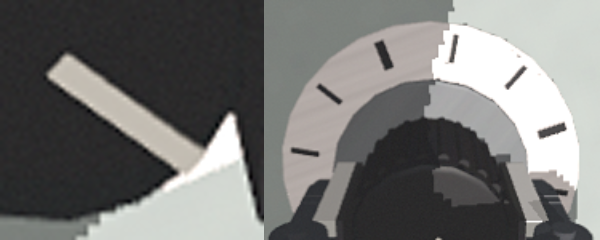

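>>> play_rows:
  steps:
    - {"claw": 255,"dp": [0,0,0],"angular": [0,0,3]}
    - {"claw": 255,"dp": [0,0,0],"angular": [0,0,6]}
    - {"claw": 255,"dp": [0,0,0],"angular": [0,0,6]}
    - {"claw": 255,"dp": [0,0,0],"angular": [0,0,6]}
    - {"claw": 255,"dp": [0,0,0],"angular": [0,0,6]}
    - {"claw": 255,"dp": [0,0,0],"angular": [0,0,6]}
    - {"claw": 255,"dp": [0,0,0],"angular": [0,0,6]}
    - {"claw": 255,"dp": [0,0,0],"angular": [0,0,6]}

```text
clock: 8.55
tcp_pos: [0.5882, -0.0587, 0.114]
orientation: [-0.001, 0.414, 0.91, -0.0]
wrist_force: [-6.5, -0.1, 3.1]
finger_gap: 0.0392
```

>>> play_rows:
  steps:
    - {"claw": 255,"dp": [0,0,0],"angular": [0,0,6]}
    - {"claw": 255,"dp": [0,0,0],"angular": [0,0,6]}
    - {"claw": 255,"dp": [0,0,0],"angular": [0,0,6]}
    - {"claw": 255,"dp": [0,0,0],"angular": [0,0,6]}
    - {"claw": 255,"dp": [0,0,0],"angular": [0,0,6]}
    - {"claw": 255,"dp": [0,0,0],"angular": [0,0,6]}
    - {"claw": 255,"dp": [0,0,0],"angular": [0,0,6]}
    - {"claw": 255,"dp": [0,0,0],"angular": [0,0,3]}

```text
clock: 9.22
tcp_pos: [0.5882, -0.0586, 0.114]
orientation: [-0.001, 0.731, 0.683, -0.0]
wrist_force: [-5.8, 1.1, 3.0]
finger_gap: 0.039
```

>>> play_rows:
  steps:
    - {"claw": 255,"dp": [0,0,0],"angular": [0,0,3]}
    - {"claw": 255,"dp": [0,0,0],"angular": [0,0,3]}
    - {"claw": 255,"dp": [0,0,0],"angular": [0,0,2]}
    - {"claw": 255,"dp": [0,0,0],"angular": [0,0,0]}
    - {"claw": 255,"dp": [0,0,0],"angular": [0,0,0]}
    - {"claw": 255,"dp": [0,0,0],"angular": [0,0,0]}
    - {"claw": 255,"dp": [0,0,0],"angular": [0,0,0]}
    - {"claw": 255,"dp": [0,0,0],"angular": [0,0,0]}

```text
clock: 9.88
tcp_pos: [0.5882, -0.0586, 0.1139]
orientation: [-0.001, 0.775, 0.632, -0.0]
wrist_force: [-5.1, 1.4, 2.2]
finger_gap: 0.039
```

```bash
cat > q.py <<'E'
from h import *
s=env.get_state();T=tool(s)
print('t %.2f toolx %.2f dial~%.1f tau6 %.4f Mz %.3f'%(s['clock'],(a:=np.degrees(np.arctan2(T[1,0],T[0,0]))),a-146.4,s['tau'][5],s['ft_torque'][2]),s['wrist_force'].round(1),'q6 %.3f'%s['joint_pos'][5])
E
python3 q.py
```

```text
t 9.88 toolx 78.36 dial~-68.0 tau6 -0.0800 Mz -0.135 [-5.1  1.4  2.2] q6 1.539
```

>>> play_rows:
  steps:
    - {"claw": 255,"dp": [0,0,0],"angular": [0,0,1]}
    - {"claw": 255,"dp": [0,0,0],"angular": [0,0,1]}
    - {"claw": 255,"dp": [0,0,0],"angular": [0,0,1]}
    - {"claw": 255,"dp": [0,0,0],"angular": [0,0,1]}
    - {"claw": 255,"dp": [0,0,0],"angular": [0,0,0]}
    - {"claw": 255,"dp": [0,0,0],"angular": [0,0,0]}
    - {"claw": 255,"dp": [0,0,0],"angular": [0,0,0]}
    - {"claw": 255,"dp": [0,0,0],"angular": [0,0,0]}

```text
clock: 10.55
tcp_pos: [0.5882, -0.0586, 0.114]
orientation: [-0.001, 0.797, 0.604, -0.0]
wrist_force: [-4.9, 1.1, 3.6]
finger_gap: 0.0388
```

```bash
python3 q.py
```

```text
t 10.55 toolx 74.36 dial~-72.0 tau6 -0.0799 Mz -0.071 [-4.9  1.1  3.6] q6 1.609
```

>>> play_rows:
  steps:
    - {"claw": 255,"dp": [0,0,0],"angular": [0,0,1]}
    - {"claw": 255,"dp": [0,0,0],"angular": [0,0,1]}
    - {"claw": 255,"dp": [0,0,0],"angular": [0,0,1]}
    - {"claw": 255,"dp": [0,0,0],"angular": [0,0,1]}
    - {"claw": 255,"dp": [0,0,0],"angular": [0,0,0]}
    - {"claw": 255,"dp": [0,0,0],"angular": [0,0,0]}
    - {"claw": 255,"dp": [0,0,0],"angular": [0,0,0]}
    - {"claw": 255,"dp": [0,0,0],"angular": [0,0,0]}

```text
clock: 11.22
tcp_pos: [0.5882, -0.0586, 0.114]
orientation: [-0.001, 0.817, 0.576, -0.0]
wrist_force: [-5.7, 1.3, 3.7]
finger_gap: 0.039
```

```bash
python3 q.py
```

```text
t 11.22 toolx 70.36 dial~-76.0 tau6 -0.0799 Mz -0.141 [-5.7  1.3  3.7] q6 1.678
```

>>> play_rows:
  steps:
    - {"claw": 255,"dp": [0,0,0],"angular": [0,0,1]}
    - {"claw": 255,"dp": [0,0,0],"angular": [0,0,1]}
    - {"claw": 255,"dp": [0,0,0],"angular": [0,0,1]}
    - {"claw": 255,"dp": [0,0,0],"angular": [0,0,1]}
    - {"claw": 255,"dp": [0,0,0],"angular": [0,0,0]}
    - {"claw": 255,"dp": [0,0,0],"angular": [0,0,0]}
    - {"claw": 255,"dp": [0,0,0],"angular": [0,0,0]}
    - {"claw": 255,"dp": [0,0,0],"angular": [0,0,0]}

```text
clock: 11.88
tcp_pos: [0.5882, -0.0586, 0.114]
orientation: [-0.001, 0.837, 0.547, -0.0]
wrist_force: [-6.5, 1.4, 2.8]
finger_gap: 0.0388
```

```bash
python3 q.py
```

```text
t 11.88 toolx 66.36 dial~-80.0 tau6 -0.0800 Mz -0.083 [-6.5  1.4  2.8] q6 1.748
```

>>> play_rows:
  steps:
    - {"claw": 255,"dp": [0,0,0],"angular": [0,0,1]}
    - {"claw": 255,"dp": [0,0,0],"angular": [0,0,1]}
    - {"claw": 255,"dp": [0,0,0],"angular": [0,0,1]}
    - {"claw": 255,"dp": [0,0,0],"angular": [0,0,1]}
    - {"claw": 255,"dp": [0,0,0],"angular": [0,0,0]}
    - {"claw": 255,"dp": [0,0,0],"angular": [0,0,0]}
    - {"claw": 255,"dp": [0,0,0],"angular": [0,0,0]}
    - {"claw": 255,"dp": [0,0,0],"angular": [0,0,0]}

```text
clock: 12.55
tcp_pos: [0.5882, -0.0586, 0.114]
orientation: [-0.001, 0.856, 0.518, -0.0]
wrist_force: [-5.3, 0.8, 3.2]
finger_gap: 0.0389
```

```bash
python3 q.py
```

```text
t 12.55 toolx 62.35 dial~-84.0 tau6 -0.0799 Mz -0.128 [-5.3  0.8  3.2] q6 1.818
```

>>> play_rows:
  steps:
    - {"claw": 255,"dp": [0,0,0],"angular": [0,0,1]}
    - {"claw": 255,"dp": [0,0,0],"angular": [0,0,1]}
    - {"claw": 255,"dp": [0,0,0],"angular": [0,0,1]}
    - {"claw": 255,"dp": [0,0,0],"angular": [0,0,1]}
    - {"claw": 255,"dp": [0,0,0],"angular": [0,0,0]}
    - {"claw": 255,"dp": [0,0,0],"angular": [0,0,0]}
    - {"claw": 255,"dp": [0,0,0],"angular": [0,0,0]}
    - {"claw": 255,"dp": [0,0,0],"angular": [0,0,0]}

```text
clock: 13.22
tcp_pos: [0.5882, -0.0586, 0.114]
orientation: [-0.0, 0.873, 0.488, -0.0]
wrist_force: [-5.0, 1.2, 2.5]
finger_gap: 0.039
```

```bash
python3 q.py
```

```text
t 13.22 toolx 58.35 dial~-88.0 tau6 -0.0800 Mz -0.018 [-5.   1.2  2.5] q6 1.888
```

>>> play_rows:
  steps:
    - {"claw": 255,"dp": [0,0,0],"angular": [0,0,1]}
    - {"claw": 255,"dp": [0,0,0],"angular": [0,0,1]}
    - {"claw": 255,"dp": [0,0,0],"angular": [0,0,1]}
    - {"claw": 255,"dp": [0,0,0],"angular": [0,0,1]}
    - {"claw": 255,"dp": [0,0,0],"angular": [0,0,0]}
    - {"claw": 255,"dp": [0,0,0],"angular": [0,0,0]}
    - {"claw": 255,"dp": [0,0,0],"angular": [0,0,0]}
    - {"claw": 255,"dp": [0,0,0],"angular": [0,0,0]}

```text
clock: 13.88
tcp_pos: [0.5882, -0.0586, 0.114]
orientation: [-0.0, 0.89, 0.457, -0.0]
wrist_force: [-5.2, 0.9, 2.8]
finger_gap: 0.0391
```

```bash
python3 q.py
```

```text
t 13.88 toolx 54.36 dial~-92.0 tau6 -0.0800 Mz -0.065 [-5.2  0.9  2.8] q6 1.958
```

>>> play_rows:
  steps:
    - {"claw": 255,"dp": [0,0,0],"angular": [0,0,1]}
    - {"claw": 255,"dp": [0,0,0],"angular": [0,0,1]}
    - {"claw": 255,"dp": [0,0,0],"angular": [0,0,1]}
    - {"claw": 255,"dp": [0,0,0],"angular": [0,0,1]}
    - {"claw": 255,"dp": [0,0,0],"angular": [0,0,0]}
    - {"claw": 255,"dp": [0,0,0],"angular": [0,0,0]}
    - {"claw": 255,"dp": [0,0,0],"angular": [0,0,0]}
    - {"claw": 255,"dp": [0,0,0],"angular": [0,0,0]}

```text
clock: 14.55
tcp_pos: [0.5882, -0.0586, 0.114]
orientation: [-0.0, 0.905, 0.425, -0.0]
wrist_force: [-5.5, 1.1, 2.8]
finger_gap: 0.039
```

```bash
python3 q.py
```

```text
t 14.55 toolx 50.36 dial~-96.0 tau6 -0.0799 Mz -0.112 [-5.5  1.1  2.8] q6 2.027
```

>>> play_rows:
  steps:
    - {"claw": 255,"dp": [0,0,0],"angular": [0,0,1]}
    - {"claw": 255,"dp": [0,0,0],"angular": [0,0,1]}
    - {"claw": 255,"dp": [0,0,0],"angular": [0,0,1]}
    - {"claw": 255,"dp": [0,0,0],"angular": [0,0,1]}
    - {"claw": 255,"dp": [0,0,0],"angular": [0,0,0]}
    - {"claw": 255,"dp": [0,0,0],"angular": [0,0,0]}
    - {"claw": 255,"dp": [0,0,0],"angular": [0,0,0]}
    - {"claw": 255,"dp": [0,0,0],"angular": [0,0,0]}

```text
clock: 15.22
tcp_pos: [0.5882, -0.0586, 0.114]
orientation: [-0.0, 0.919, 0.394, -0.0]
wrist_force: [-6.0, 0.9, 1.9]
finger_gap: 0.0391
```

```bash
python3 q.py
```

```text
t 15.22 toolx 46.39 dial~-100.0 tau6 0.1284 Mz 0.147 [-6.   0.9  1.9] q6 2.097
```

>>> play_rows:
  steps:
    - {"claw": 60,"dp": [0,0,0],"angular": [0,0,0]}
    - {"claw": 60,"dp": [0,0,0],"angular": [0,0,0]}
    - {"claw": 60,"dp": [0,0,0],"angular": [0,0,0]}
    - {"claw": 60,"dp": [0,0,0],"angular": [0,0,0]}
    - {"claw": 60,"dp": [0,0,0],"angular": [0,0,0]}
    - {"claw": 60,"dp": [0,0,-0.01],"angular": [0,0,0]}
    - {"claw": 60,"dp": [0,0,-0.02],"angular": [0,0,0]}
    - {"claw": 60,"dp": [0,0,-0.02],"angular": [0,0,0]}

```text
clock: 15.88
tcp_pos: [0.5884, -0.0588, 0.164]
orientation: [-0.001, 0.92, 0.393, -0.001]
wrist_force: [-0.5, 1.1, -0.1]
finger_gap: 0.0654
```

>>> play_rows:
  steps:
    - {"claw": 60,"dp": [0,0,-0.02],"angular": [0,0,0]}
    - {"claw": 60,"dp": [0,0,-0.02],"angular": [0,0,0]}
    - {"claw": 60,"dp": [0,0,-0.02],"angular": [0,0,0]}
    - {"claw": 60,"dp": [0,0,-0.01],"angular": [0,0,0]}
    - {"claw": 60,"dp": [0,0,0],"angular": [0,0,0]}
    - {"claw": 60,"dp": [0,0,0],"angular": [0,0,0]}
    - {"claw": 60,"dp": [0,0,0],"angular": [0,0,0]}
    - {"claw": 60,"dp": [0,0,0],"angular": [0,0,0]}

```text
clock: 16.55
tcp_pos: [0.5881, -0.0587, 0.232]
orientation: [-0.001, 0.92, 0.393, -0.001]
wrist_force: [-0.1, 0.5, 0.6]
finger_gap: 0.0658
```

```bash
python3 q.py; python3 - <<'E'
from h import *
s=env.get_state();np.save("w6T.npy",tool(s));print(tool(s).round(4))
p,_=env.read_camera("wrist");cv2.imwrite("pics/w6.png",p[...,::-1])
cv2.imwrite("pics/w6b.png",cv2.resize(p[...,::-1],(800,600),interpolation=cv2.INTER_CUBIC))
E
```

```text
t 16.55 toolx 46.22 dial~-100.2 tau6 -0.0004 Mz -0.024 [-0.1  0.5  0.6] q6 2.100
[[ 6.919e-01  7.220e-01 -2.500e-03  5.881e-01]
 [ 7.220e-01 -6.919e-01  7.000e-04 -5.870e-02]
 [-1.300e-03 -2.300e-03 -1.000e+00  2.320e-01]
 [ 0.000e+00  0.000e+00  0.000e+00  1.000e+00]]
```

View pics/w6b.png

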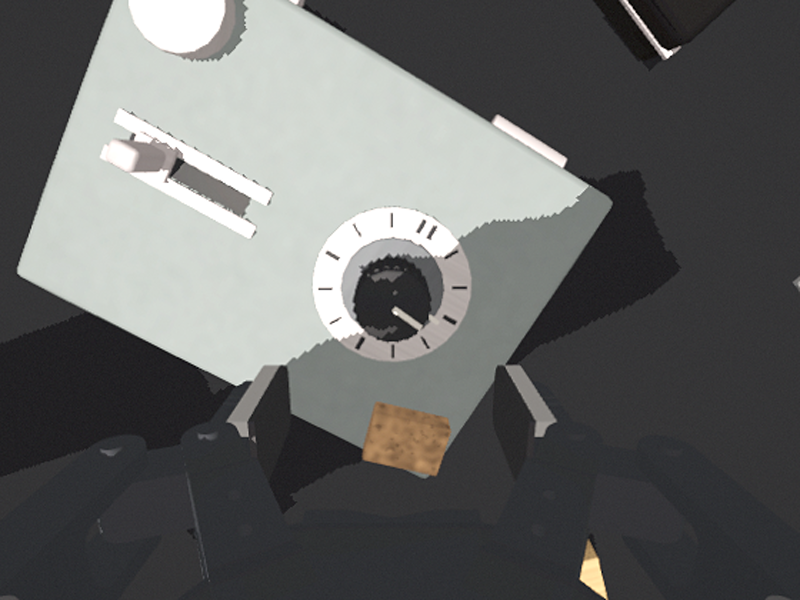

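>>> play_rows:
  steps:
    - {"claw": 255,"dp": [0.0118,-0.0209,0],"angular": [0,0,0]}
    - {"claw": 255,"dp": [0.0118,-0.0209,0],"angular": [0,0,0]}
    - {"claw": 255,"dp": [0.0118,-0.0209,0],"angular": [0,0,0]}
    - {"claw": 255,"dp": [0.0118,-0.0209,0],"angular": [0,0,0]}
    - {"claw": 255,"dp": [0.0118,-0.0209,0],"angular": [0,0,0]}
    - {"claw": 255,"dp": [0.0118,-0.0209,0],"angular": [0,0,0]}
    - {"claw": 255,"dp": [0.0118,-0.0209,0],"angular": [0,0,0]}
    - {"claw": 255,"dp": [0.0118,-0.0209,0],"angular": [0,0,0]}

```text
clock: 17.27
tcp_pos: [0.5325, 0.1259, 0.2326]
orientation: [-0.0, 0.92, 0.392, -0.001]
wrist_force: [0.2, 0.4, -0.6]
finger_gap: 0.0001
```

>>> play_rows:
  steps:
    - {"claw": 255,"dp": [0,0,0],"angular": [0,0,-7]}
    - {"claw": 255,"dp": [0,0,0],"angular": [0,0,-7]}
    - {"claw": 255,"dp": [0,0,0],"angular": [0,0,-7]}
    - {"claw": 255,"dp": [0,0,0],"angular": [0,0,-7]}
    - {"claw": 255,"dp": [0,0,0],"angular": [0,0,-7]}
    - {"claw": 255,"dp": [0,0,0],"angular": [0,0,-7]}
    - {"claw": 255,"dp": [0,0,0],"angular": [0,0,-7]}
    - {"claw": 255,"dp": [0,0,0],"angular": [0,0,-7]}

```text
clock: 17.93
tcp_pos: [0.533, 0.1249, 0.2325]
orientation: [-0.001, 0.625, 0.78, -0.001]
wrist_force: [0.2, -0.7, 1.0]
finger_gap: 0.0003
```

>>> play_rows:
  steps:
    - {"claw": 255,"dp": [0,0,0],"angular": [0,0,-4.6]}
    - {"claw": 255,"dp": [0,0,0],"angular": [0,0,0]}
    - {"claw": 255,"dp": [0,0,0.02],"angular": [0,0,0]}
    - {"claw": 255,"dp": [0,0,0.02],"angular": [0,0,0]}
    - {"claw": 255,"dp": [0,0,0.02],"angular": [0,0,0]}
    - {"claw": 255,"dp": [0,0,0],"angular": [0,0,0]}
    - {"claw": 255,"dp": [0,0,0],"angular": [0,0,0]}
    - {"claw": 255,"dp": [0,0,0],"angular": [0,0,0]}

```text
clock: 18.6
tcp_pos: [0.5338, 0.125, 0.1742]
orientation: [0.0, 0.597, 0.803, 0.0]
wrist_force: [0.3, -0.6, -0.5]
finger_gap: 0.0002
```

```bash
python3 q.py; python3 - <<'E'
from h import *
c=env.calibration("wrist");f=lambda l,z,T:onz(c,T,(np.array(l,float)+.5)*.7-.5,z)
T=np.load("w6T.npy")@c['hand_eye']
print('post/double tick/knob',f([(123,152)],.128,T),f([(427,228)],.093,T))
P=f([(427,228),(452,255),(460,288),(450,320),(425,346),(392,351),(360,343),(335,321),(325,289),(332,254),(357,231),(391,219)],.093,T);print('plate ctr',P.mean(0))
K=f([(396,310),(425,328)],.134,T);d=K[1]-K[0];print('dial',np.degrees(np.arctan2(d[1],d[0]))-16.8)
p,_=env.read_camera("wrist");cv2.imwrite("pics/w7.png",p[...,::-1])
s=env.get_state();print(s['tcp_pos'],s['finger_gap'])
E
```

```text
t 18.60 toolx 106.76 dial~-39.6 tau6 0.0129 Mz -0.015 [ 0.3 -0.6 -0.5] q6 1.362
post/double tick/knob [[0.54525206 0.09039711 0.128     ]] [[ 0.62746911 -0.04692938  0.093     ]]
plate ctr [ 0.58756116 -0.05916135  0.093     ]
dial -93.42067336797528
[0.53422185 0.12500349 0.1747755 ] 1.075200888556995e-05
```

View pics/w7.png

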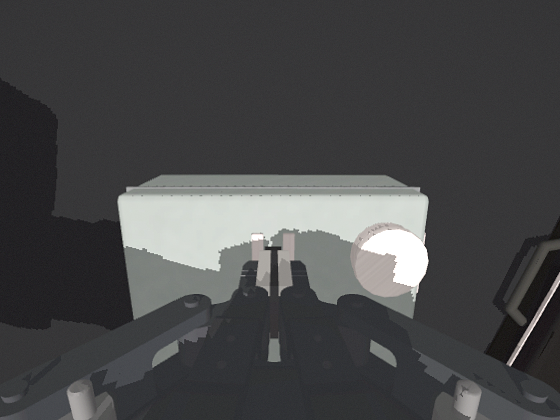

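>>> play_rows:
  steps:
    - {"claw": 255,"dp": [0,0,0.016],"angular": [0,0,0]}
    - {"claw": 255,"dp": [0,0,0.016],"angular": [0,0,0]}
    - {"claw": 255,"dp": [0,0,0.016],"angular": [0,0,0]}
    - {"claw": 255,"dp": [0,0,0.014],"angular": [0,0,0]}
    - {"claw": 255,"dp": [-0.004,0,0],"angular": [0,0,0]}
    - {"claw": 255,"dp": [-0.004,0,0],"angular": [0,0,0]}
    - {"claw": 255,"dp": [-0.003,0,0],"angular": [0,0,0]}
    - {"claw": 255,"dp": [0,0,0],"angular": [0,0,0]}

```text
clock: 19.32
tcp_pos: [0.5382, 0.1138, 0.1133]
orientation: [0.001, 0.597, 0.803, 0.001]
wrist_force: [-0.3, 0.1, -0.1]
finger_gap: -0.0004
```

>>> play_rows:
  steps:
    - {"claw": 255,"dp": [-0.001,0,0],"angular": [0,0,0]}
    - {"claw": 255,"dp": [-0.001,0,0],"angular": [0,0,0]}
    - {"claw": 255,"dp": [-0.001,0,0],"angular": [0,0,0]}
    - {"claw": 255,"dp": [-0.001,0,0],"angular": [0,0,0]}
    - {"claw": 255,"dp": [-0.001,0,0],"angular": [0,0,0]}
    - {"claw": 255,"dp": [0,0,0],"angular": [0,0,0]}
    - {"claw": 255,"dp": [0,0,0],"angular": [0,0,0]}
    - {"claw": 255,"dp": [0,0,0],"angular": [0,0,0]}

```text
clock: 19.98
tcp_pos: [0.5381, 0.1097, 0.1115]
orientation: [-0.0, 0.596, 0.803, 0.0]
wrist_force: [0.6, -0.2, 0.4]
finger_gap: 0.0004
```

```bash
python3 q.py
```

```text
t 19.98 toolx 106.82 dial~-39.6 tau6 -0.0003 Mz 0.029 [ 0.6 -0.2  0.4] q6 1.332
```

>>> play_rows:
  steps:
    - {"claw": 255,"dp": [-0.001,0,0],"angular": [0,0,0]}
    - {"claw": 255,"dp": [-0.001,0,0],"angular": [0,0,0]}
    - {"claw": 255,"dp": [-0.001,0,0],"angular": [0,0,0]}
    - {"claw": 255,"dp": [-0.001,0,0],"angular": [0,0,0]}
    - {"claw": 255,"dp": [0,0,0],"angular": [0,0,0]}
    - {"claw": 255,"dp": [0,0,0],"angular": [0,0,0]}
    - {"claw": 255,"dp": [0,0,0],"angular": [0,0,0]}
    - {"claw": 255,"dp": [0,0,0],"angular": [0,0,0]}

```text
clock: 20.65
tcp_pos: [0.5393, 0.1058, 0.1116]
orientation: [-0.0, 0.596, 0.803, 0.0]
wrist_force: [0.0, 1.3, -0.6]
finger_gap: -0.0001
```

>>> play_rows:
  steps:
    - {"claw": 255,"dp": [-0.0005,0,0],"angular": [0,0,0]}
    - {"claw": 255,"dp": [-0.0005,0,0],"angular": [0,0,0]}
    - {"claw": 255,"dp": [-0.0005,0,0],"angular": [0,0,0]}
    - {"claw": 255,"dp": [-0.0005,0,0],"angular": [0,0,0]}
    - {"claw": 255,"dp": [0,0,0],"angular": [0,0,0]}
    - {"claw": 255,"dp": [0,0,0],"angular": [0,0,0]}
    - {"claw": 255,"dp": [0,0,0],"angular": [0,0,0]}
    - {"claw": 255,"dp": [0,0,0],"angular": [0,0,0]}

```text
clock: 21.32
tcp_pos: [0.5399, 0.1038, 0.1116]
orientation: [0.0, 0.596, 0.803, -0.0]
wrist_force: [-1.0, 0.1, -0.4]
finger_gap: -0.0002
```

```bash
cat >> q.py <<'E'
d=s['tcp_pos'][:2]-[.571,-.0009];u=np.array([-.289,.957]);print('boxy %.4f boxx %.4f Fy %.2f'%(d@u,d@[.957,.289],s['wrist_force'][:2]@u), s['tau'][:1])
E
python3 q.py
```

```text
t 21.32 toolx 106.81 dial~-39.6 tau6 -0.0047 Mz 0.026 [-1.   0.1 -0.4] q6 1.321
boxy 0.1092 boxx 0.0005 Fy 0.38 [-0.47729015]
```

>>> play_rows:
  steps:
    - {"claw": 255,"dp": [-0.0005,0,0],"angular": [0,0,0]}
    - {"claw": 255,"dp": [-0.0005,0,0],"angular": [0,0,0]}
    - {"claw": 255,"dp": [-0.0005,0,0],"angular": [0,0,0]}
    - {"claw": 255,"dp": [-0.0005,0,0],"angular": [0,0,0]}
    - {"claw": 255,"dp": [0,0,0],"angular": [0,0,0]}
    - {"claw": 255,"dp": [0,0,0],"angular": [0,0,0]}
    - {"claw": 255,"dp": [0,0,0],"angular": [0,0,0]}
    - {"claw": 255,"dp": [0,0,0],"angular": [0,0,0]}

```text
clock: 21.98
tcp_pos: [0.5405, 0.1019, 0.1116]
orientation: [0.0, 0.596, 0.803, -0.0]
wrist_force: [-0.1, 1.1, -1.7]
finger_gap: 0.0004
```

```bash
python3 q.py
```

```text
t 21.98 toolx 106.81 dial~-39.6 tau6 -0.0064 Mz -0.002 [-0.1  1.1 -1.7] q6 1.318
boxy 0.1072 boxx 0.0005 Fy 1.08 [-0.45844026]
```

>>> play_rows:
  steps:
    - {"claw": 255,"dp": [-0.0005,0,0],"angular": [0,0,0]}
    - {"claw": 255,"dp": [-0.0005,0,0],"angular": [0,0,0]}
    - {"claw": 255,"dp": [-0.0005,0,0],"angular": [0,0,0]}
    - {"claw": 255,"dp": [-0.0005,0,0],"angular": [0,0,0]}
    - {"claw": 255,"dp": [0,0,0],"angular": [0,0,0]}
    - {"claw": 255,"dp": [0,0,0],"angular": [0,0,0]}
    - {"claw": 255,"dp": [0,0,0],"angular": [0,0,0]}
    - {"claw": 255,"dp": [0,0,0],"angular": [0,0,0]}

```text
clock: 22.65
tcp_pos: [0.541, 0.0999, 0.1116]
orientation: [0.0, 0.596, 0.803, -0.0]
wrist_force: [-0.2, -0.5, -0.6]
finger_gap: 0.0002
```

```bash
python3 q.py
```

```text
t 22.65 toolx 106.81 dial~-39.6 tau6 -0.0078 Mz 0.003 [-0.2 -0.5 -0.6] q6 1.314
boxy 0.1052 boxx 0.0005 Fy -0.42 [-0.43255901]
```

>>> play_rows:
  steps:
    - {"claw": 255,"dp": [-0.0005,0,0],"angular": [0,0,0]}
    - {"claw": 255,"dp": [-0.0005,0,0],"angular": [0,0,0]}
    - {"claw": 255,"dp": [-0.0005,0,0],"angular": [0,0,0]}
    - {"claw": 255,"dp": [-0.0005,0,0],"angular": [0,0,0]}
    - {"claw": 255,"dp": [0,0,0],"angular": [0,0,0]}
    - {"claw": 255,"dp": [0,0,0],"angular": [0,0,0]}
    - {"claw": 255,"dp": [0,0,0],"angular": [0,0,0]}
    - {"claw": 255,"dp": [0,0,0],"angular": [0,0,0]}

```text
clock: 23.32
tcp_pos: [0.5416, 0.0981, 0.1116]
orientation: [0.0, 0.596, 0.803, -0.0]
wrist_force: [-1.4, 1.7, 0.7]
finger_gap: -0.0001
```

```bash
python3 q.py; python3 - <<'E'
from h import *
a,_=env.read_camera("scene");b=a[170:290,240:370]
cv2.imwrite("pics/s8.png",cv2.resize(b,None,fx=5,fy=5,interpolation=cv2.INTER_CUBIC)[...,::-1])
E
```

```text
t 23.32 toolx 106.81 dial~-39.6 tau6 -0.0094 Mz -0.001 [-1.4  1.7  0.7] q6 1.311
boxy 0.1032 boxx 0.0005 Fy 1.99 [-0.42342536]
```

View pics/s8.png

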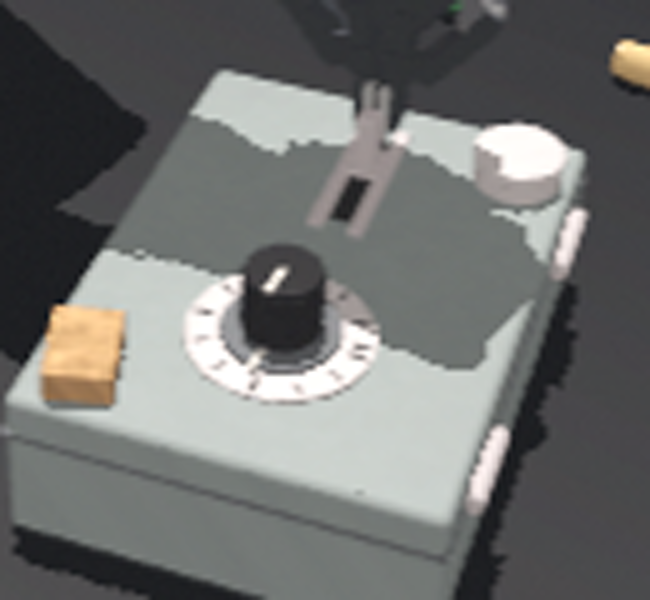

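>>> play_rows:
  steps:
    - {"claw": 255,"dp": [-0.001,0,0],"angular": [0,0,0]}
    - {"claw": 255,"dp": [-0.001,0,0],"angular": [0,0,0]}
    - {"claw": 255,"dp": [-0.001,0,0],"angular": [0,0,0]}
    - {"claw": 255,"dp": [-0.001,0,0],"angular": [0,0,0]}
    - {"claw": 255,"dp": [0,0,0],"angular": [0,0,0]}
    - {"claw": 255,"dp": [0,0,0],"angular": [0,0,0]}
    - {"claw": 255,"dp": [0,0,0],"angular": [0,0,0]}
    - {"claw": 255,"dp": [0,0,0],"angular": [0,0,0]}

```text
clock: 24.03
tcp_pos: [0.543, 0.0941, 0.1117]
orientation: [0.0, 0.596, 0.803, 0.0]
wrist_force: [0.5, 0.2, -0.2]
finger_gap: 0.0
```

```bash
python3 q.py
```

```text
t 24.03 toolx 106.81 dial~-39.6 tau6 -0.0016 Mz 0.009 [ 0.5  0.2 -0.2] q6 1.303
boxy 0.0990 boxx 0.0007 Fy 0.09 [-0.08530592]
```

>>> play_rows:
  steps:
    - {"claw": 255,"dp": [-0.001,0,0],"angular": [0,0,0]}
    - {"claw": 255,"dp": [-0.001,0,0],"angular": [0,0,0]}
    - {"claw": 255,"dp": [-0.001,0,0],"angular": [0,0,0]}
    - {"claw": 255,"dp": [-0.001,0,0],"angular": [0,0,0]}
    - {"claw": 255,"dp": [0,0,0],"angular": [0,0,0]}
    - {"claw": 255,"dp": [0,0,0],"angular": [0,0,0]}
    - {"claw": 255,"dp": [0,0,0],"angular": [0,0,0]}
    - {"claw": 255,"dp": [0,0,0],"angular": [0,0,0]}

```text
clock: 24.7
tcp_pos: [0.544, 0.0903, 0.1116]
orientation: [0.0, 0.596, 0.803, -0.0]
wrist_force: [0.5, -1.0, 0.7]
finger_gap: 0.0
```

```bash
python3 q.py
```

```text
t 24.70 toolx 106.81 dial~-39.6 tau6 -0.0001 Mz 0.011 [ 0.5 -1.   0.7] q6 1.296
boxy 0.0951 boxx 0.0005 Fy -1.06 [-0.03396118]
```

>>> play_rows:
  steps:
    - {"claw": 255,"dp": [-0.001,0,0],"angular": [0,0,0]}
    - {"claw": 255,"dp": [-0.001,0,0],"angular": [0,0,0]}
    - {"claw": 255,"dp": [-0.001,0,0],"angular": [0,0,0]}
    - {"claw": 255,"dp": [-0.001,0,0],"angular": [0,0,0]}
    - {"claw": 255,"dp": [0,0,0],"angular": [0,0,0]}
    - {"claw": 255,"dp": [0,0,0],"angular": [0,0,0]}
    - {"claw": 255,"dp": [0,0,0],"angular": [0,0,0]}
    - {"claw": 255,"dp": [0,0,0],"angular": [0,0,0]}

```text
clock: 25.37
tcp_pos: [0.5451, 0.0865, 0.1116]
orientation: [0.0, 0.596, 0.803, -0.0]
wrist_force: [0.4, 1.0, -1.5]
finger_gap: 0.0
```

```bash
python3 q.py
```

```text
t 25.37 toolx 106.81 dial~-39.6 tau6 -0.0017 Mz 0.002 [ 0.4  1.  -1.5] q6 1.289
boxy 0.0911 boxx 0.0005 Fy 0.81 [-0.11691904]
```

>>> play_rows:
  steps:
    - {"claw": 255,"dp": [-0.0005,0,0],"angular": [0,0,0]}
    - {"claw": 255,"dp": [-0.0005,0,0],"angular": [0,0,0]}
    - {"claw": 255,"dp": [-0.0005,0,0],"angular": [0,0,0]}
    - {"claw": 255,"dp": [-0.0005,0,0],"angular": [0,0,0]}
    - {"claw": 255,"dp": [0,0,0],"angular": [0,0,0]}
    - {"claw": 255,"dp": [0,0,0],"angular": [0,0,0]}
    - {"claw": 255,"dp": [0,0,0],"angular": [0,0,0]}
    - {"claw": 255,"dp": [0,0,0],"angular": [0,0,0]}

```text
clock: 26.03
tcp_pos: [0.5456, 0.0847, 0.1116]
orientation: [-0.0, 0.596, 0.803, -0.0]
wrist_force: [-1.2, 1.6, -0.0]
finger_gap: -0.0001
```

```bash
python3 q.py
```

```text
t 26.03 toolx 106.82 dial~-39.6 tau6 -0.0069 Mz -0.009 [-1.2  1.6 -0. ] q6 1.286
boxy 0.0893 boxx 0.0005 Fy 1.85 [-0.57644539]
```

>>> play_rows:
  steps:
    - {"claw": 255,"dp": [-0.0005,0,0],"angular": [0,0,0]}
    - {"claw": 255,"dp": [-0.0005,0,0],"angular": [0,0,0]}
    - {"claw": 255,"dp": [-0.0005,0,0],"angular": [0,0,0]}
    - {"claw": 255,"dp": [0,0,0],"angular": [0,0,0]}
    - {"claw": 255,"dp": [0,0,0],"angular": [0,0,0]}
    - {"claw": 255,"dp": [0,0,0],"angular": [0,0,0]}
    - {"claw": 255,"dp": [0,0,0],"angular": [0,0,0]}
    - {"claw": 255,"dp": [0,0,0],"angular": [0,0,0]}

```text
clock: 26.7
tcp_pos: [0.5461, 0.0832, 0.1116]
orientation: [0.0, 0.596, 0.803, -0.0]
wrist_force: [0.1, 0.3, 0.1]
finger_gap: -0.0003
```

```bash
python3 q.py
```

```text
t 26.70 toolx 106.81 dial~-39.6 tau6 -0.0081 Mz -0.005 [0.1 0.3 0.1] q6 1.283
boxy 0.0877 boxx 0.0005 Fy 0.28 [-0.39351647]
```

>>> play_rows:
  steps:
    - {"claw": 255,"dp": [-0.0005,0,0],"angular": [0,0,0]}
    - {"claw": 255,"dp": [-0.0005,0,0],"angular": [0,0,0]}
    - {"claw": 255,"dp": [0,0,0],"angular": [0,0,0]}
    - {"claw": 255,"dp": [0,0,0],"angular": [0,0,0]}
    - {"claw": 255,"dp": [0,0,0],"angular": [0,0,0]}
    - {"claw": 255,"dp": [0,0,0],"angular": [0,0,0]}
    - {"claw": 255,"dp": [0,0,0],"angular": [0,0,0]}
    - {"claw": 255,"dp": [0,0,0],"angular": [0,0,0]}

```text
clock: 27.37
tcp_pos: [0.5463, 0.0824, 0.1116]
orientation: [-0.0, 0.596, 0.803, 0.0]
wrist_force: [-1.1, 1.0, -0.3]
finger_gap: -0.0003
```

```bash
python3 q.py
```

```text
t 27.37 toolx 106.82 dial~-39.6 tau6 -0.0108 Mz 0.013 [-1.1  1.  -0.3] q6 1.282
boxy 0.0868 boxx 0.0005 Fy 1.29 [-0.55497726]
```

>>> play_rows:
  steps:
    - {"claw": 255,"dp": [-0.0005,0,0],"angular": [0,0,0]}
    - {"claw": 255,"dp": [-0.0005,0,0],"angular": [0,0,0]}
    - {"claw": 255,"dp": [-0.0005,0,0],"angular": [0,0,0]}
    - {"claw": 255,"dp": [0,0,0],"angular": [0,0,0]}
    - {"claw": 255,"dp": [0,0,0],"angular": [0,0,0]}
    - {"claw": 255,"dp": [0,0,0],"angular": [0,0,0]}
    - {"claw": 255,"dp": [0,0,0],"angular": [0,0,0]}
    - {"claw": 255,"dp": [0,0,0],"angular": [0,0,0]}

```text
clock: 28.03
tcp_pos: [0.5466, 0.0813, 0.1116]
orientation: [-0.0, 0.596, 0.803, 0.0]
wrist_force: [-1.6, 4.9, 1.4]
finger_gap: 0.0002
```

```bash
python3 q.py
```

```text
t 28.03 toolx 106.84 dial~-39.6 tau6 -0.0136 Mz -0.006 [-1.6  4.9  1.4] q6 1.279
boxy 0.0857 boxx 0.0004 Fy 5.18 [-2.70655923]
```

>>> play_rows:
  steps:
    - {"claw": 255,"dp": [-0.0005,0,0],"angular": [0,0,0]}
    - {"claw": 255,"dp": [-0.0005,0,0],"angular": [0,0,0]}
    - {"claw": 255,"dp": [0,0,0],"angular": [0,0,0]}
    - {"claw": 255,"dp": [0,0,0],"angular": [0,0,0]}
    - {"claw": 255,"dp": [0,0,0],"angular": [0,0,0]}
    - {"claw": 255,"dp": [0,0,0],"angular": [0,0,0]}
    - {"claw": 255,"dp": [0,0,0],"angular": [0,0,0]}
    - {"claw": 255,"dp": [0,0,0],"angular": [0,0,0]}

```text
clock: 28.7
tcp_pos: [0.5467, 0.0812, 0.1116]
orientation: [-0.001, 0.596, 0.803, 0.001]
wrist_force: [-2.3, 7.9, 2.3]
finger_gap: -0.0
```

```bash
python3 q.py
```

```text
t 28.70 toolx 106.88 dial~-39.5 tau6 -0.0140 Mz 0.033 [-2.3  7.9  2.3] q6 1.277
boxy 0.0856 boxx 0.0004 Fy 8.21 [-4.49385792]
```

>>> play_rows:
  steps:
    - {"claw": 255,"dp": [0.004,0,0],"angular": [0,0,0]}
    - {"claw": 255,"dp": [0.006,0,0],"angular": [0,0,0]}
    - {"claw": 255,"dp": [0.006,0,0],"angular": [0,0,0]}
    - {"claw": 255,"dp": [0.006,0,0],"angular": [0,0,0]}
    - {"claw": 255,"dp": [0,0,-0.02],"angular": [0,0,0]}
    - {"claw": 255,"dp": [0,0,-0.03],"angular": [0,0,0]}
    - {"claw": 255,"dp": [0,0,-0.03],"angular": [0,0,0]}
    - {"claw": 255,"dp": [0,0,-0.03],"angular": [0,0,0]}

```text
clock: 29.37
tcp_pos: [0.5403, 0.1012, 0.2226]
orientation: [-0.0, 0.596, 0.803, -0.0]
wrist_force: [0.6, -0.4, 0.3]
finger_gap: -0.0003
```

>>> play_rows:
  steps:
    - {"claw": 255,"dp": [0.03,0,-0.02],"angular": [0,0,0]}
    - {"claw": 255,"dp": [0.03,0,0],"angular": [0,0,0]}
    - {"claw": 255,"dp": [0.03,0,0],"angular": [0,0,0]}
    - {"claw": 255,"dp": [0.03,0,0],"angular": [0,0,0]}
    - {"claw": 255,"dp": [0,0,0],"angular": [0,0,0]}
    - {"claw": 255,"dp": [0,0,0],"angular": [0,0,0]}
    - {"claw": 255,"dp": [0,0,0],"angular": [0,0,0]}
    - {"claw": 255,"dp": [0,0,0],"angular": [0,0,0]}

```text
clock: 30.03
tcp_pos: [0.5062, 0.2152, 0.2415]
orientation: [0.0, 0.596, 0.803, -0.0]
wrist_force: [0.8, -0.5, 0.5]
finger_gap: -0.0003
```

```bash
python3 q.py; python3 - <<'E'
from h import *
a,_=env.read_camera("scene");b=a[170:290,240:370];t,_=env.read_camera("top")
A=cv2.resize(b,(480,443),interpolation=cv2.INTER_CUBIC);B=cv2.resize(t[130:250,215:302],(320,443),interpolation=cv2.INTER_CUBIC)
cv2.imwrite("pics/s9.png",np.hstack([A,B])[...,::-1])
E
```

```text
t 30.03 toolx 106.77 dial~-39.6 tau6 -0.0014 Mz -0.043 [ 0.8 -0.5  0.5] q6 1.534
boxy 0.2255 boxx 0.0005 Fy -0.67 [0.59494754]
```

```bash
python3 - <<'E'
from h import *
def pts(n):
    c=env.calibration(n);_,d=env.read_camera(n);v,u=np.mgrid[:420,:560]
    X=rays(c,np.c_[u.ravel(),v.ravel()])*d.reshape(-1,1);T=c['world_from_camera'];return X@T[:3,:3].T+T[:3,3]
for n in("top","scene"):
    P=pts(n);D=P[:,:2]-[.571,-.0009];x=D@[.957,.289];y=D@[-.289,.957]
    m=(abs(x)<.015)&(y>.02)&(y<.125)&(P[:,2]>.108)&(P[:,2]<.135)
    print(n,m.sum(),'post boxy',y[m].mean(),y[m].min(),y[m].max())
    for nm,(bx,by) in dict(tin=(.080,.107),cork=(-.084,-.119)).items():
        k=(abs(x-bx)<.03)&(abs(y-by)<.04)&(P[:,2]>.101)&(P[:,2]<.12);print(nm,x[k].mean(),y[k].mean())
E
```

```text
top 30 post boxy 0.06545164846020031 0.057951047618331156 0.07257480920736421
tin 0.07671638114872074 0.10554014942581272
cork -0.08388333602730821 -0.11786772295610473
scene 47 post boxy 0.060984166526727786 0.0555121532366055 0.07294949530708358
tin 0.08121535140913824 0.10221477422237985
cork -0.08130732654608931 -0.12106549348733515
```

Post is at box y ≈ 65–67 mm (28 mm travelled), and the tin and cork have not moved. Handing in.

```bash
python3 -c "
from workcell import env
print(env.hand_in())"
```

```text
the job is handed in; nothing more can be done
None
```

I opened the lock as described and handed it in at about 30 s of the 72 s allowed. `hand_in` reports no verdict.

**What I did**
- **Dial to 2 o'clock:** I gripped the knob at 30 N, turned it right and paused. My readings of the angle were 57 to 60° right of twelve, against a target of 60° and about 8° of tolerance.
- **Dial to 11 o'clock:** I turned it left and paused at about 30° left of twelve. Close-up pictures showed the pointer line fixed relative to the gripper, so the knob did not slip.
- **Dial to the stop:** I turned it right in 4° steps. The last-joint torque stayed at -0.08 Nm, then changed to +0.13 Nm at about 100° right (about 3:20). I judged that as 1 to 3.5° past first touch, then let go.
- **Bolt:** I pushed the post with closed fingers. It met no block at the gate and reached a firm end after about 28 mm, where the push was about 8 N. I then backed off and lifted clear.

**Last checks**
- **Post position:** depth from the top camera puts the post at 65 mm from the box's centre line, against 67 mm expected. The scene camera gave 61 mm, but it sees mainly the post's near side. The push force and the tool's position also fit full travel.
- **Bystanders:** the tin and cork are within a few millimetres of where they were. I did not re-measure the ones on the bench; the arm did not go near them.
- **Dial after release:** it stood between 3 and 4 in both pictures. One rough reading from the pointer line gave -93°, against about -100° from the tool angle; both are in range.
- **Missing check:** I hit the 12-picture limit, so I could not view the final scene.

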